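# Tighten the perch-post bolt inside its channel shoe

### The job

The budgies' perch post wobbles because the hex bolt down inside its steel channel shoe has worked loose. Tighten it clockwise with the large end of the ring spanner until it is fully home and stops dead, hand-firm and no harder; the channel's side walls leave only a short swing, so lift the spanner off and reseat it for each stroke, without forcing it against the walls or touching the bolt with the fingers. Then stand the spanner back on the cork mat on its two rings, and leave everything else where it is.

Things in the scene. Friction and masses are not known exactly. Their poses are not given: they have to be found in the camera images.
- shoe: Fixed perch shoe: dark steel channel 126 mm long, floor plate 6 mm, two upright side walls 6 mm thick and 60 mm high, inner faces 88 mm apart. Origin on the hex bolt's axis at the stand top's height, z up. Open end towards -x: walls from x = -40 to +86 mm, at y = +-44 to +-50 mm. A timber post 160 mm tall fills it from x = +36 mm, with a perch rod across (along y, 220 mm) at 142 mm height.
- washer (a point): On the bolt's axis, the top of the 42 mm washer under the bolt head (shoe z = 9 mm), where the underside of a seated ring rests. Axes as the shoe. With the large ring on the bolt, the handle clears the channel walls while it points within 40 degrees either side of the open direction (shoe -x).
- bolt: The loose hex bolt: origin on its axis at the stand top's height, x axis towards a corner of the head, turning with it. Head 24 mm across flats, z = 9 to 20 mm, top edge chamfered 2 mm; it does not rise or sink. Clockwise from above tightens. It is 80 to 100 degrees short of a dead stop that only the feel tells. Runs stiffly at 0.35 N m; hand-firm is 0.6 to 1.2 N m; over 1.5 N m spoils it.
- spanner: Loose double-ended cranked ring spanner of plain steel, 234 mm long, 0.25 to 0.4 kg, standing on its two rings with the handle bar raised. Origin midway between the ring centres at the rings' underside; x along the spanner towards the large ring, z up. The bar is 15 mm wide (y), at z = 30 to 42 mm, straight from x = -54 to +54 mm, then slopes down to the rings.
- ring (a point): Centre of the large ring's hexagon hole at its underside: spanner x = +100 mm. Hole 25 mm across flats, right through, with a corner on the spanner's x axis, so it drops over the head when that axis is parallel to the bolt's x or 60, 120, .. degrees from it (4 degrees of play either way). Ring 38 mm outside, 14 mm high.
- small_ring (a point): Centre of the small ring's hole at its underside: spanner x = -100 mm. Hole 20 mm across flats (too small for the bolt); ring 31 mm outside, 12 mm high.
- mat: Cork mat, fixed, 300 x 200 x 4 mm; origin at the centre of its underside, x along its length. The spanner starts on it, on the +y half.
- screwdriver: Black-handled screwdriver 200 mm long lying on the -y half of the mat; origin at the centre of its underside.
- cup: Stainless steel cup, 80 mm wide, 75 mm tall; origin at the centre of its foot.
- nest_pot: White ceramic nest pot, 120 mm wide, 90 mm tall; origin at the centre of its foot.
- ladder: Red plastic budgie ladder lying flat, 270 x 72 x 10 mm; origin at the centre of its underside.
- jar: Closed glass jar, 72 mm wide, 95 mm tall; origin at the centre of its foot.
- chew_toy: Wooden chew toy, 52 mm wide, 66 mm tall; origin at the centre of its foot.
Mind the look-alikes: they are no part of the job. What is shaped like the shoe but red is not meant. Of the things shaped like the spanner, the steel one is meant.

How it is judged:
On the way, in this order (a step that is already met when the one before it is completed fails the run):
1. the large ring is seated down over the bolt head (horizontal distance between ring and shoe below 0.004 m and z of ring in the frame of shoe below 0.0135 m and angle between spanner's own z axis and vertical below 0.15 rad), for 0.1 s.
2. the bolt is turned fully home and pulled hand-firm with the ring on it (value of joint bolt above -0.04 rad and horizontal distance between ring and shoe below 0.005 m and z of ring in the frame of shoe below 0.016 m and contact force between spanner and bolt above 45 N), for 0.1 s.
At the end, for the whole second after the job is handed in: The bolt is within 0.05 rad of its dead stop; the spanner stands at rest on the cork mat on both rings, its ring centres within the mat's edges, upright within 0.1 rad (value of joint bolt above -0.05 rad and z of each of ring, small_ring in the frame of mat below 0.008 m and x of ring in the frame of mat between -0.15 and 0.15 m and y of ring in the frame of mat between -0.1 and 0.1 m and x of small_ring in the frame of mat between -0.15 and 0.15 m and y of small_ring in the frame of mat between -0.1 and 0.1 m and angle between spanner's own z axis and vertical below 0.1 rad and linear speed of spanner below 0.02 m/s); the robot touches nothing.
It fails at once if the bolt is overtightened (contact force between spanner and bolt above 220 N).
It fails at once if the spanner is forced against the channel shoe (contact force between spanner and shoe above 40 N).
It fails at once if the bolt is touched by the fingers (contact force between the fingers and bolt above 1 N).
It fails at once if another thing is disturbed (distance of any of cup, nest_pot, ladder, jar, chew_toy, screwdriver from where it was at the start of the episode above 0.02 m).
It also fails if it takes over 72 s, if anything falls off the work surface, if the arm or the gripper's body presses on something with over 40 N, if the wrist force passes 120 N, or if a joint passes its speed limit or range.

### The arm

A 7-joint arm with a two-finger parallel gripper is mounted at the origin on the work surface. World frame = base frame: x ahead of the robot, y to its left, z up, the work surface at z = 0. Lengths are in m, angles in rad, forces in N, time in s.
With the tool pointing down it reaches from about 0.4 to 0.9 m from the base axis. Payload 5.6 kg.
Tool frame: the origin (TCP) lies midway between the tips of the shut fingers; the grasp point (between the pads) lies 19 mm behind it; y points along the fingers, z is the direction in which the jaws open and shut, and the axes are right-handed (so a half turn about y gives the same grasp; the last joint's range is limited). The gripper opens to 92 mm and grips with 3 to 60 N. Pads are 20 mm wide; open, the fingers measure 128 mm over their backs; the gripper's body (75 mm by 189 mm) begins 69 mm behind the grasp point.
Start: joints at [-1.242, 0.468, -0.012, 1.603, 0.006, 1.071, -0.056], TCP at [0.236, 0.606, 0.188] pointing down, gripper open.
Joint ranges: [-2.53, 2.53], [-0.31, 2.02], [-1.57, 1.55], [0.28, 2.44], [-1.29, 4.43], [0.15, 1.84], [-2.92, 2.92]. Speed limits (rad/s): [2.57, 2.57, 3.14, 3.14, 3.14, 3.14, 3.14].

### API

Orientations are given as a 3x3 rotation matrix whose columns are the frame's x, y, z axes.
In Python, from station import env, effector, solver, viewer, workorder, search_frame, tip_of gives the robot as it stands. Calls block until the motion is done:
- env.reach(position, orientation): joint-space move of the TCP to a pose.
- env.movel(position, frame=None, rate=0.15): straight line of the TCP; frame=None keeps the orientation; rate is the mean speed in m/s.
- env.goto_joints(angles): joint-space move.
- effector.release() and effector.grasp(squeeze=None): open the fingers fully, or close them until they stop; squeeze is the grip in N (None keeps the last).
- env.pause(seconds).
- solver.inverse_kinematics(position, orientation): joint angles nearest the present ones, or None.
- env.sense(): the state.
- viewer.read_camera(name): name is "side" or "top" or "wrist"; returns (picture, depth): 480x640x3 uint8, red, green, blue; 480x640 float32, m along the optical axis (not along the pixel's ray), 0 where there is no reading.
- viewer.camera_info(name): a dict with "intrinsics" (3x3 intrinsics, pixels), "dist_coeffs" ([k1, k2, p1, p2, k3] as OpenCV has them; the pictures are not rectified), "eye" and "rotation" of the camera in the world; the wrist camera has in their place "T_tool_cam" (4x4, takes a point from camera to tool coordinates, whose origin is the TCP and whose axes are the tool frame's). Camera axes: x right, y up, looking along -z (the intrinsics and any distortion apply to the point x, -y, -z); pixel columns grow to the right and rows downward; lengths in m; the calibration is good to about 2 mm. A picture is of the moment at which its call begins: read the wrist's pose just before it. camera_info takes no time and is no camera call.
A pose or a line that the arm cannot do raises env.PlanningError and nothing moves.
- workorder.finish_job(): hands the job in, once; it reports no verdict.
Trained networks look in the newest picture that a camera, given by its name, has taken for a name from the list of things; names that differ only in an ending like _2 or _b are one class to them, and where a whole thing is asked for, a point or a joint stands for the part that bears it (a point fixed in the world has none). Each returns a list of dicts, best first, with "score" (0 to 1); they miss things now and then, are a little off and sometimes report something else, mostly with a low value. They report only what shows in the picture. A call takes as long as a camera call. They do not tell look-alikes from the thing itself.
- search_frame(camera, name): "at" ([x, y, z] in m, in world coordinates, good to about 4 mm: the middle of the surface that is visible of it).
- tip_of(camera, name): "at" ([x, y, z] in m, in world coordinates, good to about 4 mm: a listed point, or the origin of a listed thing).
The state is a dict: "t": time; "joint_positions": joint angles; "joint_velocities": joint speeds; "tau": joint torques, N m; "ee_pos": TCP position; "tcp_rot": TCP orientation; "wrist_force": force on the tool from outside, world axes, zero at the start; "moment": the same for the moment, N m; "gripper_width": finger opening in m.
Only numpy, scipy, OpenCV 4.12 (cv2) and the standard library are available. Lean on these libraries where they do the work, as an engineer would, in place of code of your own. Each camera call takes 0.05 s, during which the arm holds its last target. There are 200 camera calls.

## Working session

There is one attempt and no reset: what is moved stays moved. The work goes in short steps, each a Python script; the robot and the scene stay as the last script left them, time stands still between calls to the robot, and variables do not carry over. Pictures are saved under pics/ and viewed, about 8 in all and at most 12, crops included, and the job is handed in when it is done.

```bash
ls; mkdir -p pics; cat > /tmp/a.py <<'E'
import sys; sys.path.insert(0,'.')
from station import *
import cv2, numpy as np
np.set_printoptions(precision=4,suppress=True)
s=env.sense(); print(s['t'],s['ee_pos'],s['tcp_rot'],s['gripper_width'])
p,d=viewer.read_camera("top"); cv2.imwrite('pics/top1.png',p[:,:,::-1]); np.save('top_d.npy',d); 
p2,d2=viewer.read_camera("side"); cv2.imwrite('pics/side1.png',p2[:,:,::-1])
for c in("top","side"):
  print(viewer.camera_info(c))
  for n in("shoe","bolt","spanner","mat"):
    print(c,n,[(np.array(r['at']).round(4),round(r['score'],2)) for r in search_frame(c,n)])
  for n in("washer","ring","small_ring","bolt"):
    print(c,n,'tip',[(np.array(r['at']).round(4),round(r['score'],2)) for r in tip_of(c,n)])
print(viewer.camera_info("wrist")); print(env.sense()['t'])
E
python3 /tmp/a.py
```

```text
pics
0.0 [0.236  0.605  0.1876] [[ 0.9317 -0.0005  0.3633]
 [-0.3633 -0.0017  0.9317]
 [ 0.0001 -1.     -0.0017]] 0.09234759990369125
{'intrinsics': array([[517.1161,   0.    , 316.758 ],
       [  0.    , 517.1161, 248.4029],
       [  0.    ,   0.    ,   1.    ]]), 'dist_coeffs': array([0.0426, 0.    , 0.    , 0.    , 0.    ]), 'eye': array([0.3145, 0.0361, 1.0912]), 'rotation': array([[-0.0115,  0.9867, -0.1619],
       [-0.9997, -0.0082,  0.021 ],
       [ 0.0194,  0.1621,  0.9866]])}
top shoe [(array([0.18  , 0.3632, 0.0792]), 0.83), (array([0.5536, 0.1872, 0.0826]), 0.72)]
top bolt [(array([ 0.4838, -0.3045,  0.0354]), 0.7), (array([0.562 , 0.1427, 0.02  ]), 0.63)]
top spanner [(array([ 0.4836, -0.3044,  0.0336]), 0.83), (array([ 0.1725, -0.2871,  0.0343]), 0.73)]
top mat [(array([ 0.4899, -0.3403,  0.0029]), 0.78), (array([0.5576, 0.1865, 0.0834]), 0.22)]
top washer tip [(array([0.1821, 0.3367, 0.0122]), 0.7), (array([0.5588, 0.1441, 0.0088]), 0.63), (array([ 0.4831, -0.3032,  0.0037]), 0.31)]
top ring tip [(array([ 0.2381, -0.3649,  0.0022]), 0.57), (array([0.5623, 0.1453, 0.
[... 1040 characters left out ...]
tip [(array([ 0.2387, -0.3605, -0.0013]), 0.69), (array([ 0.5824, -0.3324,  0.0037]), 0.61)]
side small_ring tip [(array([ 0.101 , -0.2173, -0.0007]), 0.78), (array([ 0.3895, -0.2672,  0.0017]), 0.73), (array([0.3359, 0.2053, 0.0013]), 0.67)]
side bolt tip [(array([0.5594, 0.1447, 0.0014]), 0.4)]
{'intrinsics': array([[347.3775,   0.    , 319.7756],
       [  0.    , 347.3775, 237.0501],
       [  0.    ,   0.    ,   1.    ]]), 'dist_coeffs': array([-0.0499,  0.    ,  0.    ,  0.    ,  0.    ]), 'T_tool_cam': array([[ 0.    , -0.9624, -0.2716, -0.0766],
       [ 0.0007,  0.2716, -0.9624, -0.1952],
       [ 1.    , -0.0002,  0.0007, -0.0013],
       [ 0.    ,  0.    ,  0.    ,  1.    ]])}
0.9
```

View pics/top1.png

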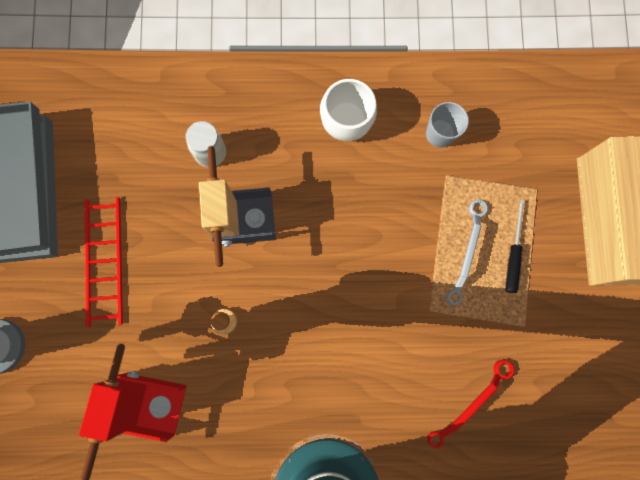

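View pics/side1.png

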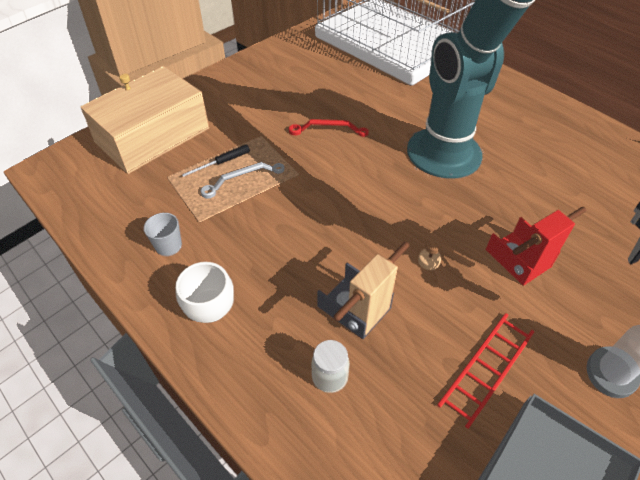

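Top picture: dark shoe with a bolt at about px (255,217), opening to the right (world -y). The steel spanner is on the mat, with the large ring at (479,209) and the small ring at (455,297). Red decoys are at the bottom. Next I check IK and take a wrist view of the bolt.

```bash
cat > h.py <<'E'
import sys; sys.path.insert(0,'.')
from station import *
import cv2, numpy as np
np.set_printoptions(precision=4,suppress=True)
CI=viewer.camera_info("wrist"); K=CI['intrinsics']; D=CI['dist_coeffs']; T=CI['T_tool_cam']
def Rsp(yaw):  # tool rotation with spanner x axis at world yaw, ring on tool -x side
    c,s=np.cos(yaw),np.sin(yaw)
    return np.array([[-c,0,s],[-s,0,-c],[0,-1,0]],float)
def shot(name=None):
    s=env.sense(); p,d=viewer.read_camera("wrist")
    if name: cv2.imwrite('pics/%s.png'%name,p[:,:,::-1])
    R=np.array(s['tcp_rot'])@T[:3,:3]; e=np.array(s['ee_pos'])+np.array(s['tcp_rot'])@T[:3,3]
    return p,d,R,e
def toplane(uv,R,e,z):
    q=cv2.undistortPoints(np.array(uv,float).reshape(-1,1,2),K,D)[:,0]
    r=np.c_[q[:,0],-q[:,1],-np.ones(len(q))]@R.T
    return e+r*((z-e[2])/r[:,2])[:,None]
def topix(P,R,e):
    c=(np.atleast_2d(P)-e)@R; c=c*[1,-1,-1]
    return cv2.projectPoints(c,np.zeros(3),np.zeros(3),K,D)[0][:,0]
def rect(R,e,c,z,half,ppm,img): # orthophoto of plane z, x right, y up
    n=int(2*half*ppm); g=(np.arange(n)+.5)/ppm-half
    X,Y=np.meshgrid(c[0]+g,c[1]-g)
    m=topix(np.c_[X.ravel(),Y.ravel(),np.full(X.size,z)],R,e).astype(np.float32).reshape(n,n,2)
    return cv2.remap(img,m[...,0],m[...,1],cv2.INTER_LINEAR)
def say(l=''):
    s=env.sense(); print(l,'t%.2f'%s['t'],np.array(s['ee_pos']),'F',np.array(s['wrist_force']),'M',np.array(s['moment']),'w%.4f'%s['gripper_width']); return s
E
cat > /tmp/b.py <<'E'
from h import *
B=np.array([.5605,.1435])
for a in (50,70,90,110,130):
  y=np.radians(a); c=B-0.1*np.array([np.cos(y),np.sin(y)])
  for f in (0,1):
    q=solver.inverse_kinematics([c[0],c[1],.03],Rsp(y+f*np.pi)); print(a,f,q)
for f in (0,1): print('sp',solver.inverse_kinematics([.484,-.3,.021],Rsp(np.radians(-18)+f*np.pi)))
env.reach([.56,.065,.16],Rsp(np.pi/2)); say()
p,d,R,e=shot('w1'); print(e)
o=rect(R,e,B,.02,.07,4000,p); cv2.imwrite('pics/o1.png',o[:,:,::-1])
np.savez('w1.npz',p=p,d=d,R=R,e=e)
for n in("bolt","washer","shoe"): print(n,[(np.array(r['at']).round(4),round(r['score'],2)) for r in tip_of("wrist",n)])
E
PYTHONPATH=. python3 /tmp/b.py
```

```text
Traceback (most recent call last):
  File "h.py", line 2, in <module>
    from station import *
ModuleNotFoundError: No module named 'station'
```

```bash
export PYTHONPATH=$PYTHONPATH:.; python3 /tmp/b.py
```

```text
50 0 [-0.6291  0.4971  0.5283  2.1038 -0.4136  0.6412 -0.515 ]
50 1 [-0.2004  0.4559 -0.0005  2.0764  0.0004  0.6093  2.2422]
70 0 [-0.558   0.5303  0.5041  2.0371 -0.404   0.6706 -0.1398]
70 1 [-0.0887  0.4947 -0.0844  2.0062  0.0668  0.6433  2.576 ]
90 0 [-0.5101  0.5714  0.4814  1.9552 -0.3954  0.7078  0.2111]
90 1 [-0.011   0.5433 -0.16    1.9212  0.1303  0.6869  2.8923]
110 0 [-0.4713  0.6109  0.4411  1.8675 -0.3698  0.7444  0.5246]
110 1 [-0.9762  1.0931  1.3335  1.8966 -1.1671  1.2186 -2.0029]
130 0 [-0.429   0.6421  0.3675  1.783  -0.3129  0.7741  0.7955]
130 1 [-0.9643  1.1275  1.3323  1.8159 -1.1774  1.2544 -1.7094]
sp [-0.2289  0.8082  1.0136  1.961  -0.8936  0.9067 -0.6229]
sp [ 0.1158  0.5998  0.495   1.941  -0.4267  0.7048  2.125 ]
 t3.15 [0.56   0.0666 0.1599] F [-0.0117 -0.0008  0.2093] M [-0.0532  0.0448 -0.0196] w0.0920
[0.5585 0.1431 0.3552]
bolt [(array([ 0.5571,  0.1411, -0.0039]), 0.7)]
washer [(array([0.5627, 0.1453, 0.0066]), 0.75)]
shoe [(array([ 0.5617,  0.1475, -0.    ]), 0.78), (array([0.3412, 0.2067, 0.0024]), 0.72)]
```

View pics/o1.png

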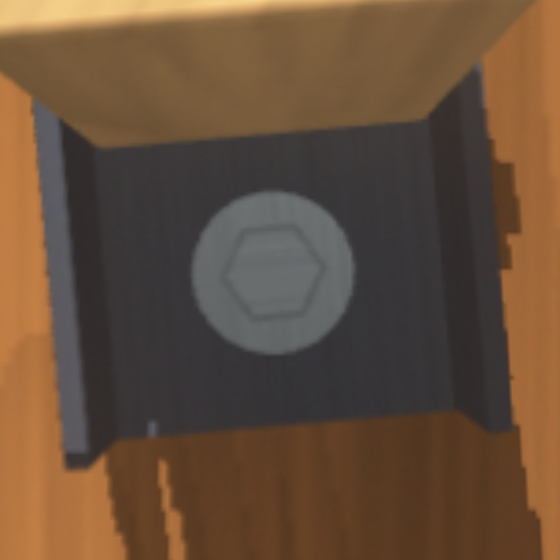

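```bash
cat > /tmp/c.py <<'E'
from h import *
y=np.radians(-18)
env.reach([.4845,-.300,.14],Rsp(y)); say()
p,d,R,e=shot()
for n in("ring","small_ring","spanner"): print(n,[(np.array(r['at']).round(4),round(r['score'],2)) for r in tip_of("wrist",n)])
o=rect(R,e,[.4845,-.3],.046,.14,2000,p); cv2.imwrite('pics/o2.png',o[:,:,::-1])
E
python3 /tmp/c.py
```

```text
t4.74 [ 0.4854 -0.2987  0.1398] F [0.6292 0.5118 0.7933] M [ 0.0244  0.1542 -0.0203] w0.0919
ring [(array([ 0.5766, -0.3325,  0.0042]), 0.71), (array([ 0.2413, -0.365 ,  0.0033]), 0.56)]
small_ring [(array([ 0.3846, -0.2683, -0.0011]), 0.84)]
spanner [(array([ 0.4849, -0.3042,  0.0038]), 0.61)]
```

View pics/o2.png

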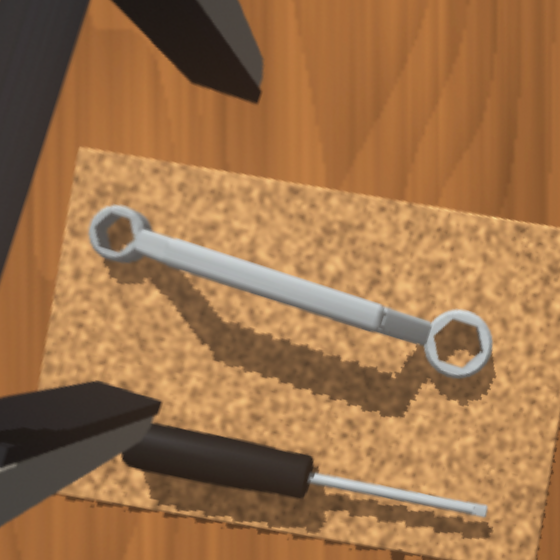

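```bash
cat > /tmp/c.py <<'E'
from h import *
R=Rsp(np.radians(-18.1))
env.reach([.4814,-.3016,.08],R)
env.movel([.4814,-.3016,.021],R,rate=.1); say('down')
effector.grasp(squeeze=60); say('grip')
env.movel([.4814,-.3016,.15],R,rate=.15); say('up')
y=np.radians(123); c=np.array([.559,.1457])-.1*np.array([np.cos(y),np.sin(y)])
env.reach([c[0],c[1],.15],Rsp(y)); env.movel([c[0],c[1],.085],Rsp(y)); env.pause(.3); s=say('hover'); print(s['tcp_rot'])
p,d,R,e=shot('w3'); np.savez('w3.npz',p=p,d=d,R=R,e=e)
for n in("ring","small_ring"): print(n,[(np.array(r['at']).round(4),round(r['score'],2)) for r in tip_of("wrist",n)])
E
python3 /tmp/c.py
```

```text
down t6.03 [ 0.4813 -0.3021  0.021 ] F [ 0.896  -0.3305 -0.1017] M [0.0063 0.1561 0.0012] w0.0920
grip t7.38 [ 0.4814 -0.3016  0.021 ] F [-0.8693 -0.2475 -1.4166] M [0.0057 0.1357 0.0233] w0.0004
up t8.39 [ 0.481  -0.301   0.1492] F [ 0.3454  0.111  -0.3579] M [0.0071 0.123  0.0146] w0.0003
hover t10.72 [0.614  0.0619 0.0859] F [ 0.2488  0.4418 -0.5285] M [-0.018   0.0179 -0.0165] w0.0001
[[ 0.5446  0.0015  0.8387]
 [-0.8387  0.0004  0.5446]
 [ 0.0005 -1.      0.0015]]
ring []
small_ring []
```

View pics/w3.png

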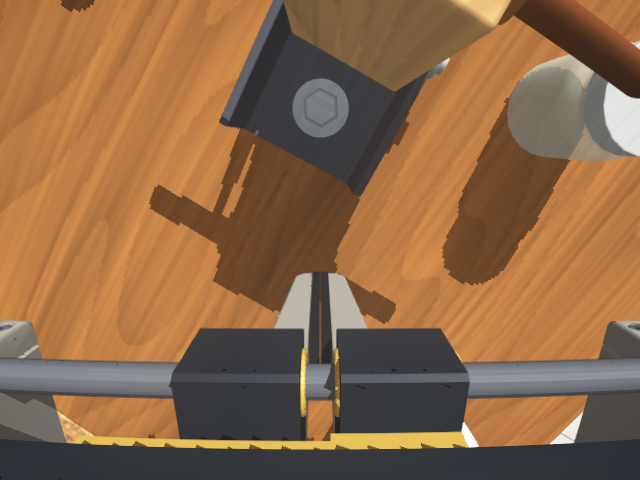

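The picture shows the fingers shut on nothing, with the bolt at px (320,107), so the grasp missed. I check where the spanner is now.

```bash
cat > /tmp/c.py <<'E'
from h import *
p,d=viewer.read_camera("top"); 
c=cv2.resize(p[150:350,380:580],(600,600),interpolation=cv2.INTER_CUBIC); cv2.imwrite('pics/top2.png',c[:,:,::-1])
for n in("ring","small_ring","spanner","screwdriver"): print(n,[(np.array(r['at']).round(4),round(r['score'],2)) for r in tip_of("top",n)])
ci=viewer.camera_info("top")
# depth to world along the bar
d0=np.load('top_d.npy')
for nm,dd in(('before',d0),('now',d)):
  for u,v in((476,235),(470,255),(479,203),(455,290),(500,300)):
    z=dd[v,u]; q=cv2.undistortPoints(np.array([[[u,v]]],float),ci['intrinsics'],ci['dist_coeffs'])[0,0]
    print(nm,u,v,ci['eye']+ci['rotation']@(np.array([q[0],-q[1],-1])*z))
E
python3 /tmp/c.py
```

```text
ring [(array([ 0.2383, -0.3661,  0.0043]), 0.76), (array([ 0.579 , -0.3335, -0.0003]), 0.72), (array([ 0.4744,  0.4597, -0.0047]), 0.27)]
small_ring [(array([ 0.1056, -0.2158, -0.0001]), 0.96), (array([ 0.3843, -0.2702,  0.0022]), 0.61), (array([ 0.7839, -0.0578, -0.001 ]), 0.56), (array([ 0.7468, -0.2632, -0.0009]), 0.22)]
spanner [(array([ 0.4834, -0.3078,  0.0035]), 0.93), (array([ 0.171 , -0.2969, -0.0036]), 0.72), (array([0.7106, 0.2445, 0.0001]), 0.22)]
screwdriver [(array([ 0.4967, -0.4082,  0.0012]), 0.94), (array([ 0.7482, -0.2615, -0.0016]), 0.7), (array([ 0.4918, -0.3419, -0.0013]), 0.57), (array([ 0.3863, -0.2701,  0.0017]), 0.24)]
before 476 235 [ 0.5118 -0.3157  0.0432]
before 470 255 [ 0.4695 -0.2994  0.0478]
before 479 203 [ 0.589  -0.3387  0.0067]
before 455 290 [ 0.4005 -0.273   0.0192]
before 500 300 [ 0.38   -0.3709  0.0028]
now 476 235 [ 0.5106 -0.3135  0.05  ]
now 470 255 [ 0.4702 -0.301   0.0429]
now 479 203 [ 0.589  -0.3387  0.0066]
now 455 290 [ 0.4007 -0.2737  0.0168]
now 500 300 [ 0.3797 -0.369   0.0079]
```

View pics/top2.png

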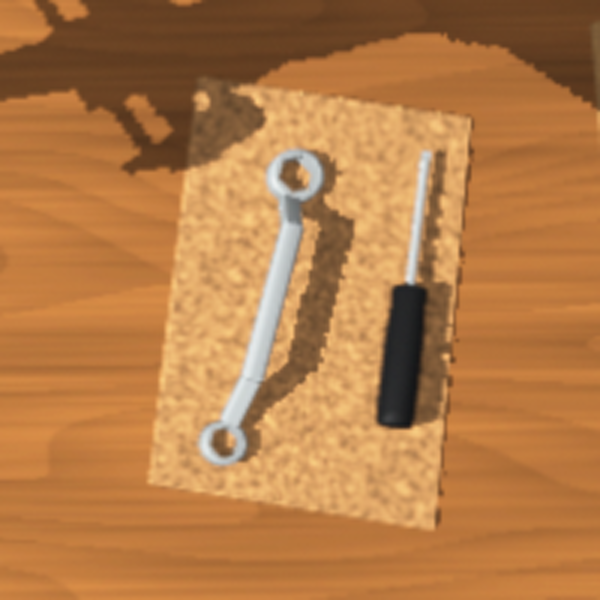

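The spanner has not moved (ring at px (295,175), small ring at (222,443)). I retry and look at the grasp pose before closing.

```bash
cat > /tmp/c.py <<'E'
from h import *
R=Rsp(np.radians(-18.1))
effector.release()
env.reach([.4825,-.3016,.10],R)
env.movel([.4825,-.3016,.021],R,rate=.12); s=say('down'); print(s['tcp_rot'])
p,d,Rc,e=shot(); q=p
effector.grasp(squeeze=40); say('grip'); env.pause(.2); say('grip')
p,d,Rc,e=shot(); cv2.imwrite('pics/g2.png',np.hstack([q[::1,120:520],p[::1,120:520]])[:,:,::-1])
E
python3 /tmp/c.py
```

```text
down t14.74 [ 0.4828 -0.3021  0.0214] F [0.7286 0.4185 0.2144] M [-0.0191  0.1925  0.016 ] w0.0925
[[-0.9505  0.0006 -0.3109]
 [ 0.3109 -0.0006 -0.9505]
 [-0.0007 -1.      0.0004]]
grip t16.14 [ 0.4825 -0.3016  0.021 ] F [-0.3055  0.1175  0.5503] M [0.0347 0.1374 0.0421] w0.0005
grip t16.34 [ 0.4825 -0.3016  0.021 ] F [-0.3221 -0.7276 -0.2249] M [ 0.0244  0.1727 -0.019 ] w0.0002
```

View pics/g2.png

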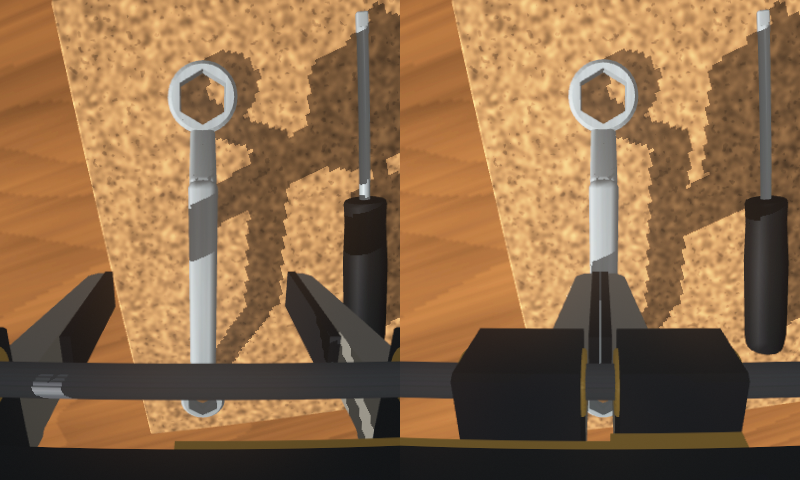

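Right half: the fingers shut in front of the bar at (600,272) without holding it. I check heights with the depth picture.

```bash
cat > /tmp/c.py <<'E'
from h import *
p,d,R,e=shot(); say()
def w(u,v):
    q=cv2.undistortPoints(np.array([[[u,v]]],float),K,D)[0,0]; z=np.median(d[v-1:v+2,u-1:u+2])
    return e+R@(np.array([q[0],-q[1],-1])*z),z
for n,u,v in(('ring rim',295,98),('bar',322,200),('bar',322,230),('bar',322,260),('fingertip L',305,285),('fingertip R',338,285),('ring rim R',350,98),('mat',230,100),('mat',230,200),('table',150,150),('driver',485,220)): print(n,*w(u,v))
E
python3 /tmp/c.py
```

```text
t16.44 [ 0.4825 -0.3016  0.021 ] F [ 0.5185 -0.1755  0.562 ] M [0.0013 0.189  0.0392] w0.0002
ring rim [ 0.5798 -0.3208  0.0167] 0.18602754
bar [ 0.527  -0.3187  0.0452] 0.17257011
bar [ 0.5123 -0.314   0.0451] 0.17682554
bar [ 0.4969 -0.309   0.045 ] 0.18136354
fingertip L [ 0.4935 -0.2992  0.063 ] 0.16582331
fingertip R [ 0.4888 -0.3142  0.0635] 0.16519341
ring rim R [ 0.5705 -0.349   0.0173] 0.18553476
mat [ 0.5925 -0.2841  0.0025] 0.19953205
mat [ 0.5378 -0.2625  0.0031] 0.21498245
table [ 0.582  -0.2258 -0.0007] 0.21017669
driver [ 0.4845 -0.4022  0.0265] 0.19451417
```

```bash
cat > /tmp/c.py <<'E'
from h import *
p,d,R,e=shot(); s=env.sense(); Rt=np.array(s['tcp_rot']); t=np.array(s['ee_pos'])
def w(u,v):
    q=cv2.undistortPoints(np.array([[[u,v]]],float),K,D)[0,0]; z=d[v,u]
    return Rt.T@(e+R@(np.array([q[0],-q[1],-1])*z)-t)*1000
for u in (305,314,321,330):
  print(u); 
  for v in (266,270,274,278,284,292,300,312,324,335): print('  ',v,w(u,v).round(1))
E
python3 /tmp/c.py
```

```text
305
   266 [ 3.6 19.  -8.3]
   270 [ 6.2 18.4 -8.3]
   274 [ -9.  -26.3  -6.3]
   278 [ -9.2 -32.2  -6.1]
   284 [ -9.2 -39.7  -5.8]
   292 [-10.  -50.5  -5.3]
   300 [-10.  -58.7  -5. ]
   312 [-10.4 -70.2  -4.5]
   324 [-10.8 -80.3  -4.1]
   335 [-11.  -88.2  -3.8]
314
   266 [-12.2 -23.   -1.7]
   270 [-10.4 -24.1  -1.6]
   274 [ -9.7 -28.   -1.6]
   278 [-10.1 -34.2  -1.5]
   284 [ -9.8 -41.   -1.4]
   292 [-10.7 -51.9  -1.2]
   300 [-10.1 -58.9  -1.1]
   312 [-10.1 -69.6  -1. ]
   324 [ -9.7 -78.4  -0.8]
   335 [-10.7 -87.6  -0.7]
321
   266 [-12.3 -23.2   2. ]
   270 [-10.6 -24.6   2. ]
   274 [-10.  -28.8   2. ]
   278 [-10.1 -34.3   2. ]
   284 [-10.2 -42.    2. ]
   292 [-10.5 -51.5   1.9]
   300 [-10.1 -58.9   1.9]
   312 [-10.3 -69.9   1.9]
   324 [-10.1 -79.    1.8]
   335 [-10.5 -87.3   1.8]
330
   266 [-12.7 -24.4   6.7]
   270 [-10.4 -24.1   6.8]
   274 [ -9.  -26.2   6.7]
   278 [ -8.9 -31.5   6.6]
   284 [ -9.4 -40.2   6.3]
   292 [-10.1 -50.7   6. ]
   300 [-10.2 -59.    5.8]
   312 [-10.9 -71.2   5.4]
   324 [ -9.9 -78.7   5.2]
   335 [ -9.9 -86.3   5. ]
```

The depth picture shows the real fingertips about 25 mm behind the reported TCP. They only reached the top of the bar. I correct for this by going 25 mm deeper and re-grasp.

```bash
cat > /tmp/c.py <<'E'
from h import *
R=Rsp(np.radians(-18.1))
env.movel([.4825,-.3035,.035],R,rate=.1)
effector.release()
env.movel([.4825,-.3035,-.004],R,rate=.1); say('down')
effector.grasp(squeeze=60); s=say('grip'); np.savez('grip.npz',p=s['ee_pos'],R=s['tcp_rot'])
if s['gripper_width']>.01:
  env.movel([.4825,-.3035,.10],R,rate=.15); say('up')
  y=np.radians(123); c=np.array([.559,.1457])-.1*np.array([np.cos(y),np.sin(y)])
  env.reach([c[0],c[1],.10],Rsp(y)); env.movel([c[0],c[1],.030],Rsp(y)); env.pause(.3); s=say('hover'); print(s['tcp_rot'])
  p,d,R,e=shot('w4'); np.savez('w4.npz',p=p,d=d,R=R,e=e,pos=s['ee_pos'],rot=s['tcp_rot'])
  o=rect(R,e,[.559,.1457],.052,.05,5000,p); o2=rect(R,e,[.559,.1457],.02,.03,8000,p)
  cv2.imwrite('pics/o4.png',cv2.resize(o,(500,500))[:,:,::-1]); cv2.imwrite('pics/o4b.png',np.hstack([cv2.resize(o,(400,400)),cv2.resize(o2,(400,400))])[:,:,::-1])
E
python3 /tmp/c.py
```

```text
down t18.70 [ 0.482  -0.3037 -0.0046] F [0.5892 0.3018 0.8579] M [0.0487 0.0709 0.0282] w0.0918
grip t19.85 [ 0.4825 -0.3036 -0.004 ] F [ 0.2289 -0.2143 -1.621 ] M [-0.0387  0.1631  0.0598] w0.0143
up t20.69 [ 0.482  -0.3027  0.0992] F [ 0.0511 -0.1916 -4.1196] M [0.0117 0.1829 0.0088] w0.0146
hover t23.05 [0.614  0.062  0.0309] F [ 0.4026  0.3964 -4.1136] M [-0.0803  0.0243 -0.0098] w0.0144
[[ 0.5447  0.0015  0.8387]
 [-0.8387  0.0004  0.5447]
 [ 0.0004 -1.      0.0015]]
```

View pics/o4b.png

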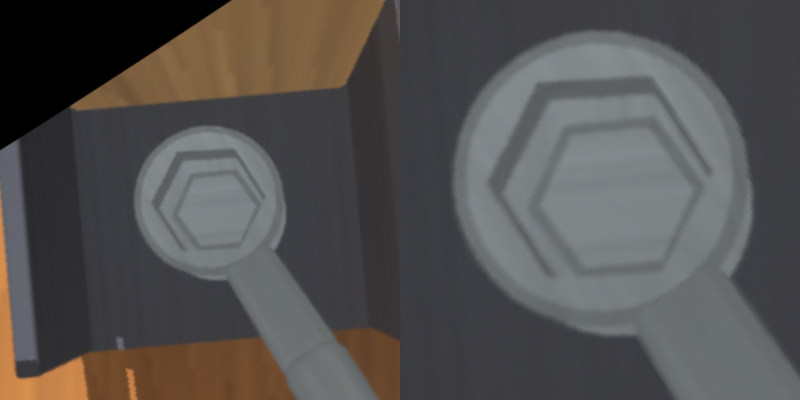

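Ring centre at about (.5615,.1455) and bolt at about (.5616,.1463), with the hexes aligned at about 3°. I shift by 0.8 mm and lower.

```bash
cat > /tmp/c.py <<'E'
from h import *
y=np.radians(123); C=np.array([.559,.1465])   # commanded ring centre
c=C-.1*np.array([np.cos(y),np.sin(y)])
for z in (.014,.010,.006,.003,.001,-.001):
  env.movel([c[0],c[1],z],Rsp(y),rate=.05); s=say(z)
  if s['wrist_force'][2]>6: print('contact'); break
E
python3 /tmp/c.py
```

```text
0.014 t23.57 [0.6131 0.0625 0.0134] F [ 0.6284  0.0025 -3.9464] M [-0.0592 -0.0308  0.0411] w0.0146
0.01 t23.82 [0.6137 0.0625 0.0099] F [ 1.3138 -0.4252 -3.9095] M [-0.0695 -0.1189 -0.1405] w0.0145
0.006 t24.07 [0.6137 0.0624 0.0059] F [ 0.3761 -0.6564 -3.0931] M [-0.1867 -0.254  -0.0546] w0.0144
0.003 t24.32 [0.6137 0.0624 0.003 ] F [ 2.8447 -1.3894 -3.1097] M [-0.2912 -0.3282 -0.0807] w0.0143
0.001 t24.57 [0.6138 0.0624 0.0011] F [ 1.4446 -1.4277 -2.1759] M [-0.3489 -0.441  -0.0678] w0.0138
-0.001 t24.82 [ 0.6143  0.0621 -0.0004] F [ 1.8649 -3.144   1.9445] M [-0.5486 -0.3463 -0.0379] w0.0141
```

```bash
cat > /tmp/c.py <<'E'
from h import *
p,d,R,e=shot('w5'); say()
v,u=np.mgrid[0:480,0:640]; q=cv2.undistortPoints(np.c_[u.ravel(),v.ravel()].astype(float).reshape(-1,1,2),K,D)[:,0]
P=e+(np.c_[q[:,0],-q[:,1],-np.ones(len(q))]*d.reshape(-1,1))@R.T
C=np.array([.5616,.1463]); r=np.hypot(*(P[:,:2]-C).T); a=np.degrees(np.arctan2(P[:,1]-C[1],P[:,0]-C[0]))
for k in range(-180,180,45):
  m=(r>.0155)&(r<.018)&(abs(a-k-22)<22); print(k+22,m.sum(),np.median(P[m,2]))
m=r<.010; print('bolt top',np.median(P[m,2])); m=(r>.024)&(r<.03)&(a>0); print('floor',np.median(P[m,2]))
for s in (.05,.07,.08):
  b=C-s*np.array([np.cos(np.radians(123)),np.sin(np.radians(123))]); m=np.hypot(*(P[:,:2]-b).T)<.004; print('bar',s,np.median(P[m,2]))
o=rect(R,e,C,.022,.04,5000,p); cv2.imwrite('pics/o5.png',o[:,:,::-1])
E
python3 /tmp/c.py
```

```text
t24.87 [ 0.6143  0.0621 -0.0003] F [ 2.4718 -3.545   2.2776] M [-0.5577 -0.4184 -0.0255] w0.0146
-158 176 0.022192071070498517
-113 153 0.02176893655268769
-68 151 0.021878262752048433
-23 137 0.021088405965678958
22 76 0.020234682488931968
67 43 0.0207155317753151
112 103 0.021446443064607912
157 160 0.022235205677891626
bolt top 0.018946497397390155
floor 0.004984609947708468
bar 0.05 0.04927897164531886
bar 0.07 0.04946770500812028
bar 0.08 0.14620329101000654
```

View pics/o5.png

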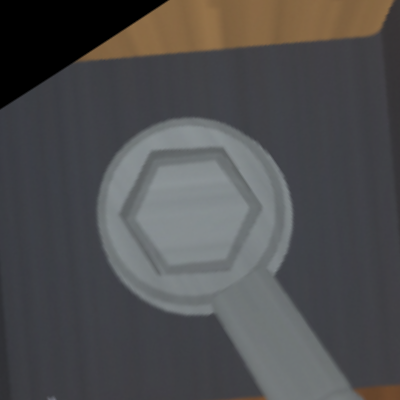

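The ring is down over the head: rim at about z 22 mm, hexes concentric at px (192,212). First stroke, with torque and radial-force monitoring.

```bash
cat >> h.py <<'E'
def tq(s,C,base=0):
    F=np.array(s['wrist_force']); r=np.array(s['ee_pos'])[:2]-C
    u=r/np.linalg.norm(r); return r[0]*F[1]-r[1]*F[0]+s['moment'][2], F[:2]@u, s['moment'][2]
def stroke(C,y0,y1,step,z,lim,rate=.05,gain=1e-4):
    C=np.array(C); n=int(np.ceil(abs(y1-y0)/step)); L=[]
    for a in np.linspace(y0,y1,n+1)[1:]:
        y=np.radians(a); c=C-.1*np.array([np.cos(y),np.sin(y)])
        env.movel([c[0],c[1],z],Rsp(y),rate=rate); s=env.sense(); t,f,mz=tq(s,C)
        F=np.array(s['wrist_force']); print('%.1f tau %.2f rad %.1f Mz %.2f F'%(a,t,f,mz),F,'t%.1f'%s['t'],'z%.4f'%s['ee_pos'][2])
        if t>lim or np.linalg.norm(F)>40: print('STOP'); break
        u=-np.array([np.cos(y),np.sin(y)]); C=C+np.clip(gain*f,-8e-4,8e-4)*u
    print('C',C); return C,a,t
E
cat > /tmp/c.py <<'E'
from h import *
env.movel([.6135,.0626,.0005],None,rate=.05); say()
C,a,t=stroke([.559,.1465],123,60,4,.0005,.75); np.savez('st.npz',C=C,a=a)
E
python3 /tmp/c.py
```

```text
t25.12 [0.6139 0.0623 0.0006] F [ 2.3818 -3.9285 -0.3918] M [-0.7127 -0.6605 -0.0784] w0.0141
119.1 tau 0.10 rad 5.1 Mz -0.08 F [ 4.0119 -3.5923 -0.9045] t25.4 z0.0007
115.1 tau -0.02 rad 5.3 Mz -0.13 F [ 3.3134 -4.2542  0.3183] t25.7 z0.0006
111.2 tau 0.06 rad 3.4 Mz -0.16 F [ 3.2896 -2.3286 -0.1753] t26.0 z0.0005
107.2 tau 0.15 rad 1.6 Mz -0.19 F [ 3.6612 -0.5066 -0.1417] t26.3 z0.0005
103.3 tau 0.08 rad -0.4 Mz -0.22 F [ 2.7784  1.072  -0.7667] t26.5 z0.0004
99.4 tau 0.07 rad -1.8 Mz -0.23 F [ 2.7072  2.2279 -1.1775] t26.8 z0.0004
95.4 tau 0.05 rad -2.3 Mz -0.20 F [ 2.3736  2.5768 -2.3268] t27.1 z0.0004
91.5 tau 0.13 rad -3.6 Mz -0.23 F [ 3.5303  3.6818 -2.1611] t27.4 z0.0005
87.6 tau 0.13 rad -4.2 Mz -0.19 F [ 3.3117  4.0735 -3.2724] t27.7 z0.0005
83.6 tau 0.07 rad -2.8 Mz -0.19 F [ 2.8384  2.4617 -2.7329] t28.0 z0.0005
79.7 tau 0.06 rad -1.7 Mz -0.19 F [ 2.8223  1.1817 -1.0352] t28.3 z0.0006
75.8 tau 0.03 rad -1.5 Mz -0.19 F [ 2.5402  0.9222 -2.6757] t28.6 z0.0006
71.8 tau 0.02 rad -0.2 Mz -0.19 F [ 2.1034 -0.4329 -2.5176] t28.9 z0.0006
67.9 tau 0.05 rad -0.5 Mz -0.24 F [ 2.8702 -0.6605 -2.4678] t29.1 z0.0006
63.9 tau 0.08 rad 0.6 Mz -0.24 F [ 2.5718 -1.9536 -2.1271] t29.4 z0.0006
60.0 tau 0.15 rad 0.6 Mz -0.31 F [ 3.6986 -2.8101 -1.9718] t29.7 z0.0006
C [0.5597 0.1469]
```

```bash
cat > /tmp/c.py <<'E'
from h import *
st=np.load('st.npz'); C=st['C']
def at(a,z,C,rate=.08):
    y=np.radians(a); c=C-.1*np.array([np.cos(y),np.sin(y)]); env.movel([c[0],c[1],z],Rsp(y),rate=rate); return env.sense()
s=at(63,.0005,C); print('unload',tq(s,C),s['wrist_force'])
s=at(63,.028,C); print('lift',s['wrist_force'],s['ee_pos'])
C2=np.array([.5593,.1461])
for a in (83,103,123): s=at(a,.028,C2,.12)
env.pause(.2); say('hover')
ok=False
for a in (123.,121.,125.):
  for z in (.013,.009,.006,.003,.0005):
    s=at(a,z,C2,.06); say((a,z))
    if s['wrist_force'][2]>3: break
  else: ok=True; break
  at(a,.02,C2)
print('ok',ok); np.savez('st2.npz',C=C2,a=a)
p,d,R,e=shot('w6'); o=rect(R,e,C2,.022,.035,6000,p); cv2.imwrite('pics/o6.png',o[:,:,::-1])
E
python3 /tmp/c.py
```

```text
unload (np.float64(0.17494893354121532), np.float64(1.3145181100825323), np.float64(-0.2657934911589741)) [ 3.3212 -3.1688 -2.1279]
lift [-0.4023  0.209  -4.881 ] [0.5134 0.0583 0.028 ]
hover t32.16 [0.6129 0.0619 0.0279] F [-0.015   0.3612 -3.2121] M [-0.0509  0.0625  0.0327] w0.0142
(123.0, 0.013) t32.56 [0.6132 0.062  0.0122] F [-0.0479  0.5297 -2.8861] M [-0.0793  0.0102  0.0031] w0.0142
(123.0, 0.009) t32.81 [0.6138 0.0622 0.0088] F [ 0.1067  0.1899 -4.3726] M [-0.0293 -0.0312 -0.0331] w0.0144
(123.0, 0.006) t33.06 [0.6138 0.0622 0.0059] F [-0.0246  0.2828 -4.1923] M [-0.0795 -0.1275 -0.0457] w0.0143
(123.0, 0.003) t33.31 [0.6138 0.0622 0.0029] F [ 0.5982  0.1759 -3.9103] M [-0.1273 -0.123  -0.0567] w0.0145
(123.0, 0.0005) t33.56 [0.6141 0.0622 0.0007] F [ 0.4688 -0.9738 -1.818 ] M [-0.0166 -0.0377 -0.0489] w0.0142
ok True
```

View pics/o6.png

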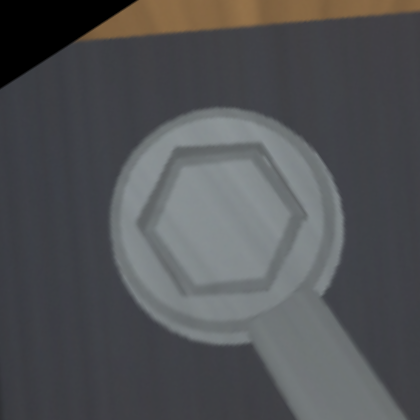

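Stripes on the bolt head have turned about 60°, so the bolt followed. Second stroke, in fine steps, looking for the stop.

```bash
cat > /tmp/c.py <<'E'
from h import *
C=np.load('st2.npz')['C']; L=[]
angs=list(np.arange(120,107,-3.))+list(np.arange(107,76,-1.))
for a in angs:
    y=np.radians(a); c=C-.1*np.array([np.cos(y),np.sin(y)])
    env.movel([c[0],c[1],.0005],Rsp(y),rate=.05); s=env.sense(); B,f,mz=tq(s,C); A=B-mz
    print('%.0f A %.2f B %.2f rad %.1f Mz %.2f Fz %.1f t%.1f'%(a,A,B,f,mz,s['wrist_force'][2],s['t']),np.array(s['ee_pos'])[:2]-c)
    if B>.45 or A>.65 or abs(mz)>.6: print('STOP'); break
    C=C+np.clip(1e-4*f,-5e-4,5e-4)*-np.array([np.cos(y),np.sin(y)])
np.savez('st3.npz',C=C,a=a)
E
python3 /tmp/c.py
```

```text
120 A 0.14 B 0.15 rad 1.9 Mz 0.00 Fz -2.3 t33.9 [ 0.0005 -0.0001]
117 A 0.20 B 0.20 rad 0.8 Mz 0.00 Fz -2.1 t34.1 [0.0005 0.0001]
114 A 0.16 B 0.11 rad 0.9 Mz -0.06 Fz -1.0 t34.4 [0.0004 0.0002]
111 A 0.10 B 0.10 rad 1.1 Mz -0.01 Fz -0.6 t34.6 [0.0002 0.0002]
108 A 0.15 B 0.09 rad 0.6 Mz -0.06 Fz -0.7 t34.9 [0.0001 0.0003]
107 A 0.37 B 0.36 rad -1.3 Mz -0.02 Fz -0.6 t35.1 [0.0004 0.0004]
106 A 0.45 B 0.41 rad 0.1 Mz -0.04 Fz -1.5 t35.4 [0.0001 0.0002]
105 A 0.38 B 0.34 rad -0.8 Mz -0.03 Fz -0.9 t35.6 [0.     0.0001]
104 A 0.38 B 0.29 rad -0.8 Mz -0.10 Fz -0.6 t35.9 [-0.      0.0001]
103 A 0.43 B 0.36 rad -0.4 Mz -0.08 Fz -0.4 t36.1 [ 0. -0.]
102 A 0.42 B 0.29 rad -1.4 Mz -0.13 Fz -0.8 t36.4 [ 0. -0.]
101 A 0.35 B 0.24 rad -0.1 Mz -0.11 Fz -0.8 t36.6 [ 0.     -0.0002]
100 A 0.42 B 0.27 rad -0.2 Mz -0.15 Fz 0.0 t36.9 [ 0.     -0.0002]
99 A 0.38 B 0.23 rad -0.4 Mz -0.15 Fz -0.4 t37.1 [ 0.     -0.0001]
98 A 0.49 B 0.38 rad 0.5 Mz -0.11 Fz 0.6 t37.4 [ 0.     -0.0001]
97 A 0.46 B 0.37 rad 0.3 Mz -0.10 Fz -1.0 t37.6 [ 0.     -0.0001]
96 A 0.42 B 0.31 rad -0.6 Mz -0.11 Fz -0.4 t37.9 [ 0.    
[... 385 characters left out ...]
 0.45 B 0.30 rad -1.3 Mz -0.15 Fz -1.1 t39.6 [ 0. -0.]
88 A 0.49 B 0.39 rad -0.2 Mz -0.10 Fz -0.6 t39.9 [ 0.     -0.0001]
87 A 0.51 B 0.39 rad 0.3 Mz -0.12 Fz 0.1 t40.1 [ 0.     -0.0001]
86 A 0.42 B 0.28 rad 0.4 Mz -0.15 Fz -0.3 t40.4 [ 0.     -0.0001]
85 A 0.52 B 0.34 rad -0.8 Mz -0.18 Fz -0.6 t40.6 [0. 0.]
84 A 0.49 B 0.31 rad 0.3 Mz -0.18 Fz 0.0 t40.9 [ 0.0001 -0.    ]
83 A 0.45 B 0.30 rad 0.7 Mz -0.15 Fz -1.6 t41.1 [ 0. -0.]
82 A 0.43 B 0.22 rad -0.5 Mz -0.21 Fz -0.1 t41.4 [0.0001 0.0001]
81 A 0.48 B 0.34 rad 0.1 Mz -0.14 Fz -0.9 t41.6 [0.0001 0.    ]
80 A 0.53 B 0.40 rad -0.3 Mz -0.13 Fz -0.7 t41.9 [ 0.0004 -0.    ]
79 A 0.55 B 0.50 rad -0.0 Mz -0.05 Fz -1.7 t42.1 [ 0.0006 -0.    ]
STOP
```

```bash
cat > /tmp/c.py <<'E'
from h import *
C=np.load('st3.npz')['C']
for a in np.arange(78.4,64,-.6):
    y=np.radians(a); c=C-.1*np.array([np.cos(y),np.sin(y)])
    env.movel([c[0],c[1],.0005],Rsp(y),rate=.03); env.pause(.05); s=env.sense(); B,f,mz=tq(s,C); A=B-mz
    print('%.1f A %.2f B %.2f rad %.1f Mz %.2f Fz %.1f w%.4f t%.1f'%(a,A,B,f,mz,s['wrist_force'][2],s['gripper_width'],s['t']),np.array(s['ee_pos'])[:2]-c)
    if B>.92: 
        Bs=[]
        for i in range(6): env.pause(.06); Bs.append(tq(env.sense(),C)[0])
        print('hold',np.array(Bs)); 
        if np.mean(Bs)>.88: break
    if A>1.7: print('A high'); break
np.savez('st4.npz',C=C,a=a)
E
python3 /tmp/c.py
```

```text
78.4 A 0.71 B 0.78 rad -0.7 Mz 0.07 Fz -1.9 w0.0144 t42.5 [ 0.001  -0.0001]
77.8 A 0.67 B 0.75 rad -1.4 Mz 0.08 Fz -2.1 w0.0141 t42.8 [ 0.0012 -0.0002]
77.2 A 0.75 B 0.87 rad -0.8 Mz 0.12 Fz -1.7 w0.0140 t43.0 [ 0.0012 -0.0001]
76.6 A 0.80 B 0.99 rad -1.5 Mz 0.20 Fz -1.4 w0.0142 t43.4 [ 0.0015 -0.0002]
hold [0.8662 0.8672 0.8678 1.0462 0.7592 1.0187]
```

The dead stop is felt: torque rose from about 0.33 to 0.9 N m and was held there. I unload, lift off and return the spanner to the mat.

```bash
cat > /tmp/c.py <<'E'
from h import *
C=np.load('st4.npz')['C']
def at(a,z,rate=.08):
    y=np.radians(a); c=C-.1*np.array([np.cos(y),np.sin(y)]); env.movel([c[0],c[1],z],Rsp(y),rate=rate); return env.sense()
s=at(79,.0005); print(tq(s,C)); s=at(81.5,.0005); print(tq(s,C))
s=at(81.5,.012,.06); print(s['wrist_force']); s=at(81.5,.10,.12); print(s['wrist_force'])
R=Rsp(np.radians(-18.1)); P=[.4825,-.3036]
env.reach([*P,.10],R); env.movel([*P,.006],R,rate=.12); env.pause(.2); say('near')
for z in (.001,-.002,-.004,-.0055):
  env.movel([*P,z],R,rate=.04); s=say(z)
  if s['wrist_force'][2]>0: break
p,d,Rc,e=shot('w7')
E
python3 /tmp/c.py
```

```text
(np.float64(0.11501165375042727), np.float64(-0.8603910232242375), np.float64(-0.2335239937058367))
(np.float64(0.1707241755203676), np.float64(0.15949143768946028), np.float64(-0.24562541758185405))
[  5.7259   6.5905 -10.1251]
[ 0.4929  0.3413 -3.5521]
near t47.90 [ 0.4833 -0.3038  0.0065] F [-1.3061 -0.051  -1.4308] M [-0.0449  0.1636 -0.0814] w0.0145
0.001 t48.17 [ 0.483  -0.3039  0.0012] F [-1.445  -0.2928  1.118 ] M [-0.0971 -0.0628  0.0834] w0.0139
```

```bash
cat > /tmp/c.py <<'E'
from h import *
R=Rsp(np.radians(-18.1)); P=[.4825,-.3036]
for z in (-.001,-.003,-.004):
  env.movel([*P,z],R,rate=.04); s=say(z)
  if s['wrist_force'][2]>15: break
effector.release(); say('rel')
env.movel([*P,.12],R,rate=.12); say('up')
env.pause(.3)
p,d,Rc,e=shot()
v,u=np.mgrid[0:480,0:640]; q=cv2.undistortPoints(np.c_[u.ravel(),v.ravel()].astype(float).reshape(-1,1,2),K,D)[:,0]
W=e+(np.c_[q[:,0],-q[:,1],-np.ones(len(q))]*d.reshape(-1,1))@Rc.T
print({n:[(np.array(r['at']).round(4),round(r['score'],2)) for r in tip_of("wrist",n)[:2]] for n in("ring","small_ring","screwdriver")})
x=np.array([np.cos(np.radians(-18.1)),np.sin(np.radians(-18.1))])
for k in (-.045,-.02,.02,.045,.0835,.1165,-.1135,-.087):
  b=np.array(P)+k*x; m=np.hypot(*(W[:,:2]-b).T)<.0025; print(k,m.sum(),np.median(W[m,2]) if m.any() else '')
o=rect(Rc,e,P,.03,.14,2000,p); cv2.imwrite('pics/o7.png',o[:,:,::-1])
E
python3 /tmp/c.py
```

```text
-0.001 t48.48 [ 0.4824 -0.3037 -0.001 ] F [-3.3447  0.328   2.0574] M [-0.046   0.0631 -0.0175] w0.0143
-0.003 t48.73 [ 0.4822 -0.3035 -0.0032] F [-3.0563  0.9519  2.7276] M [ 0.0152  0.3273 -0.016 ] w0.0143
-0.004 t48.98 [ 0.4822 -0.3036 -0.0036] F [-4.1856  2.0392  6.8318] M [0.2661 0.6135 0.0035] w0.0145
rel t50.17 [ 0.4825 -0.3036 -0.004 ] F [-0.2133  0.2249  0.6741] M [ 0.0038  0.1456 -0.0546] w0.0922
up t51.36 [ 0.4821 -0.3032  0.1193] F [ 0.4334 -0.5199 -0.0811] M [-0.0016  0.1736  0.0163] w0.0921
{'ring': [(array([ 0.2429, -0.3649,  0.005 ]), 0.93), (array([ 0.5807, -0.3308,  0.0045]), 0.85)], 'small_ring': [(array([ 0.3826, -0.2718,  0.0025]), 0.65)], 'screwdriver': [(array([ 0.4919, -0.411 ,  0.0017]), 0.74)]}
-0.045 20 0.045212396911360225
-0.02 26 0.045351042163457866
0.02 220 0.2509368722509685
0.045 33 0.04475033999590661
0.0835 29 0.01804896242156101
0.1165 42 0.016053824628126157
-0.1135 4 0.014563809525049709
-0.087 10 0.014894511387607723
```

View pics/o7.png

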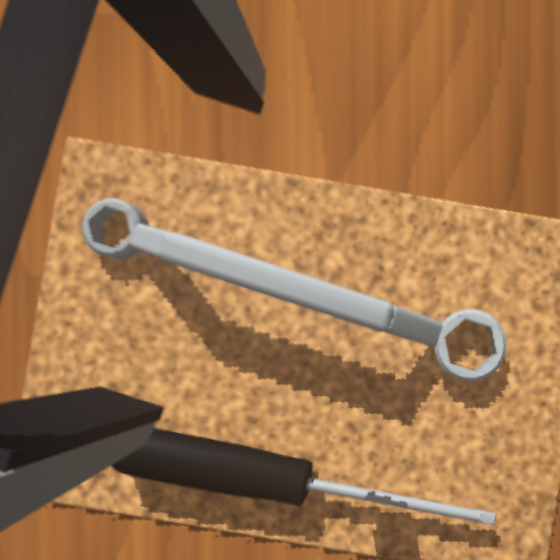

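```bash
python3 -c "
from h import *
say(); print(workorder.finish_job()); say()"
```

```text
t51.86 [ 0.4824 -0.3036  0.1199] F [-0.2918  0.5329  0.6197] M [ 0.0276  0.2058 -0.0178] w0.0919
the job is handed in; nothing more can be done
None
the job is handed in; nothing more can be done
```

I tightened the bolt to its dead stop in two strokes with the large ring, lifting off and reseating in between. I then stood the spanner back on the mat and handed in at t ≈ 51.9 s. The hand-in gave no verdict.

**Checks that agreed:**
- **Seating:** the first time, the wrist picture showed the ring down over the head, with its rim at z ≈ 22 mm. On the second, the ring dropped to the same height.
- **Turning:** after the first stroke, the stripes on the bolt head had turned by about 60°.
- **Stop:** in the second stroke the bolt ran at about 0.3 N m, then stopped. I held about 0.9 N m there for 0.4 s. Backing off to lift the ring showed no loosening torque.
- **Placing:** in the last picture both rings are on the mat. The bar is level to within 1 mm at 45 mm height. The screwdriver, by the network, is within about 6 mm of its earlier reading, close to its error. The gripper is open, clear of everything.

**Checks that failed or disagreed:**
- **Missed grasps:** the first two grasps closed on nothing. Depth pictures showed the real fingertips about 25 mm behind the reported TCP, so I went 25 mm deeper.
- **Tilt in the grip:** the spanner pitched slightly in the fingers when I lifted it off the bolt, with a brief pull of about 10 N. It touched the mat about 5 mm early and settled level as I lowered it.
- **Torque estimate:** it was noisy, at ±0.15 N m. With and without the wrist-moment term, the two estimates differed by up to about 0.2 N m.
- **Not checked:** I could not measure the contact force between spanner and bolt. I also took no final picture of the bolt or of the objects off the mat.

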